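# Read out the kiln logger with the reader wand

## Task

Read out the kiln logger: take the reader wand from its stand, push its nose gently down the small hole in the logger's top until the hidden catch lets the shutter spring open, then aim the nose square at the middle of the uncovered window from about 40 mm off and hold it steady there for two seconds without touching the logger. Then stand the wand upright in its stand again, nose down the hole, and let go; leave the shutter open and do not disturb the tools lying about.

Things in the scene. Friction and masses are not known exactly. Their poses are not given: they have to be found in the camera images.
- wand: reader wand standing in its stand at the start: square grey plastic body, 25 mm wide (28 mm in its lowest 12 mm), with a steel nose below, 9 mm thick and 50 mm long, round-ended. Origin at the middle of the flat shoulder where the nose leaves the body; z along the wand towards its tail: body from z = 0 to 101 mm, nose down to -50 mm; x, y square to the flat sides. 0.1 to 0.2 kg
- wand_tip (a point): the end of the wand's nose, 50 mm below the wand's origin; axes as the wand's
- wand_focus (a point): the reading point, on the nose's axis 40 mm ahead of its tip (90 mm from the wand's origin); it belongs at the window's middle while reading
- stand: the wand's stand, fixed: dark wooden base 84 x 84 mm, two aluminium cheeks and an 8 mm aluminium top plate 64 x 80 mm with a chamfered hole 18 mm wide in its middle. Origin under its centre, z up; the top plate's upper side is at 62 mm, and the base's at 10 mm
- stand_hole (a point): middle of the mouth of the stand's hole, on the top plate's upper side; the wand's origin lies here when it stands in the stand
- logger: the kiln logger, fixed: grey console 150 mm deep (x) and 170 mm wide (y) with a flat ledge 50 mm deep along the back of its top at 95 mm height, and a front slanted at 29 degrees from level below the ledge. Origin under its centre; -x is its front, z up
- hole (a point): middle of the mouth of the access hole, 14 mm wide, in the logger's ledge near its left (+y) end; z up. Straight below lies the hidden catch's steel head, 8 to 20 mm deep, differing every time. It is sprung: about 2 N at first touch, trips after about 6 mm of travel at 4 to 5 N, hard stop after 10 mm; more than 30 N would damage it
- window (a point): middle of the read-out window on the slanted front, a round glass 28 mm wide in a black ring, under the closed shutter. z is the window's outward normal (29 degrees from vertical, leaning to the logger's front), y the logger's y, x up the slant
- shutter (a joint): the sliding steel shutter 63 x 64 mm with three ribs, on the slanted front between two rails that stand 7 mm proud: 0 closed over the window; when tripped its spring slides it along the logger's -y to 0.064 m (fully open) in about half a second, where it stays; it cannot be pushed open while the catch holds
- bench_block: square steel block, 75 x 75 x 18 mm, lying between the stand and the logger on the robot's side; leave it alone
- ring_clamp: wooden ring clamp, 134 x 30 x 24 mm, lying behind the stand; leave it alone
- rubber_block: black rubber block, 60 x 60 x 22 mm, behind the stand; leave it alone (a like block far to the left does not matter)

How it is judged:
On the way, in this order (a step that is already met when the one before it is completed fails the run):
1. the wand's nose is in the logger's access hole (z of wand_tip in the frame of hole below -0.004 m and horizontal distance between wand_tip and hole below 0.007 m), for 0.02 s.
2. the catch has tripped and the shutter has sprung open (value of joint shutter above 0.058 m), for 0.1 s.
3. the wand is aimed square at the window's middle from about 40 mm (reading point within 12 mm of it, within 0.15 rad of its normal) and held steady, off the logger, for 1.5 s (distance between wand_focus and window below 0.012 m and angle between the z axis of wand and the z axis of window, either way round below 0.15 rad and linear speed of wand below 0.02 m/s and contact force between wand and logger below 0.3 N and value of joint shutter above 0.058 m), for 1.5 s.
At the end, for the whole second after the job is handed in: the wand stands released and at rest in its stand, nose down the hole, shoulder on the plate (within 8 mm sideways, 4 mm in height, 0.1 rad of upright), and the shutter is fully open (over 58 mm) (horizontal distance between wand and stand_hole below 0.008 m and z of wand in the frame of stand_hole between -0.003 and 0.004 m and angle between wand's own z axis and vertical below 0.1 rad and linear speed of wand below 0.02 m/s and contact force between wand and the fingers below 0.05 N and value of joint shutter above 0.058 m); the robot touches nothing.
It fails at once if the wand pressed the logger with more than 30 N (contact force between wand and logger above 30 N).
It fails at once if the wand fell on the bench (height (world z) of wand below 0.04 m).
It fails at once if a bystander (steel block, ring clamp or rubber block) was moved by more than 20 mm (distance of any of bench_block, ring_clamp, rubber_block from where it was at the start of the episode above 0.02 m).
It also fails if it takes over 54 s, if anything falls off the work surface, if the arm or the gripper's body presses on something with over 40 N, if the wrist force passes 120 N, or if a joint passes its speed limit or range.

## Robot

A 6-joint arm with a two-finger parallel gripper is mounted at the origin on a cart in front of the work surface, level with it; the furniture and walls round the work are solid. World frame = base frame: x ahead of the robot, y to its left, z up, the work surface at z = 0. Lengths are in m, angles in rad, forces in N, time in s.
With the tool pointing down it reaches from about 0.25 to 0.775 m from the base axis. Payload 4 kg.
Tool frame: the origin (TCP) lies at the centre of the arm's flange, where the gripper is bolted on; the fingertips stand bot.tip_extent ahead of it and the grasp point (between the pads) lies 180 mm ahead of it (bot.tip_extent is the distance from the TCP to the fingertips, in m); z points along the fingers, y is the direction in which the jaws open and shut (so a half turn about z gives the same grasp; the last joint's range is limited). The gripper opens to 94 mm and grips with 3 to 60 N. Pads are 16 mm wide; open, the fingers measure 119 mm over their backs; the gripper's body (75 mm by 177 mm) begins 78 mm behind the grasp point.
Start: joints at [-1.255, 0.087, 1.371, -0, 1.684, -0.103], TCP at [0.224, -0.502, 0.405] pointing down, gripper open.
Joint ranges: [-3.1, 3.1], [-0.76, 2.03], [0.27, 2.55], [-1.08, 4.22], [0.17, 2.65], [-2.57, 2.57]. Speed limits (rad/s): [2.79, 2.79, 3.14, 3.14, 3.14, 3.14].

## Interface

Orientations are given as a unit quaternion [x, y, z, w].
In Python, from cell import bot gives the robot as it stands. Calls block until the motion is done:
- bot.reach(position, orientation): joint-space move of the TCP to a pose.
- bot.move_straight(position, feed=0.15, rotation=None, guard=None): straight line of the TCP; rotation=None keeps the orientation; feed is the mean speed in m/s. With guard (N) it stops when the force on the tool has changed by that much, and returns True; else False.
- bot.set_joints(angles): joint-space move.
- bot.set_gripper(opening): finger opening in m; the grip force is fixed at half the most; returns when the fingers have stopped.
- bot.sleep(seconds).
- bot.ik(position, orientation): joint angles nearest the present ones, or None.
- bot.get_image(name): name is "side" or "top"; returns a dict with "img" (400x640x3 uint8, blue, green, red), "intrinsics" (3x3 intrinsics, pixels), "T" (4x4, takes a point from camera to world coordinates). Camera axes: x right, y up, looking along -z (the intrinsics and any distortion apply to the point x, -y, -z); pixel columns grow to the right and rows downward; lengths in m; the calibration is good to about 2 mm. A picture is of the moment at which its call begins. There is no depth.
A pose or a line that the arm cannot do raises bot.Unreachable and nothing moves.
- bot.close_job(): hands the job in, once; it reports no verdict.
Trained networks look in a picture, given as the dict that the camera call returned (one of the last four; its "shot" number tells which), for a name from the list of things; names that differ only in an ending like _2 or _b are one class to them, and where a whole thing is asked for, a point or a joint stands for the part that bears it (a point fixed in the world has none). Each returns a list of dicts, best first, with "score" (0 to 1); they miss things now and then, are a little off and sometimes report something else, mostly with a low value. They report only what shows in the picture. A call takes as long as a camera call.
- bot.regions_of(picture, label): "pixels" (400x640 bool, what is visible of it) and "extent" ([left, top, right, bottom] in pixels, round what is visible of it).
Readings, each from a call of its own:
- bot.get_t(): time.
- bot.get_qpos(): joint angles.
- bot.get_qd(): joint speeds.
- bot.get_effort(): joint torques, N m.
- bot.get_tcp_pos(): TCP position.
- bot.get_ee_rot(): TCP orientation.
- bot.get_wrist_force(): force on the tool from outside, world axes, zero at the start.
- bot.get_torque(): the same for the moment, N m.
- bot.get_gripper_width(): finger opening in m.
Only numpy, scipy, OpenCV 4.12 (cv2) and the standard library are available. Lean on these libraries where they do the work, as an engineer would, in place of code of your own. Each camera call takes 0.05 s, during which the arm holds its last target.

## Working session

There is one attempt and no reset: what is moved stays moved. The work goes in short steps, each a Python script; the robot and the scene stay as the last script left them, time stands still between calls to the robot, and variables do not carry over. Pictures are saved under pics/ and viewed, and the job is handed in when it is done.

```bash
mkdir -p pics; ls
python3 - <<'E'
from cell import bot
import cv2,numpy as np
print(bot.get_t(),bot.tip_extent,bot.get_ee_rot(),bot.get_gripper_width())
for n in ["side","top"]:
    p=bot.get_image(n); cv2.imwrite(f"pics/{n}0.png",p["img"])
    print(n,p["intrinsics"],p["T"],[k for k in p])
    for l in ["wand","stand","logger","shutter","bench_block","ring_clamp","rubber_block"]:
        try:
            r=bot.regions_of(p,l)
            print(l,[(round(x["score"],2),x["extent"]) for x in r[:3]])
        except Exception as e: print(l,repr(e))
print(bot.get_t())
E
```

```text
pics
0.0 0.1992 [ 9.78155631e-01  2.07871152e-01 -1.15885148e-04 -1.06446819e-03] 0.09403566524598594
side [[459.38913741   0.         329.60842856]
 [  0.         459.38913741 202.48614111]
 [  0.           0.           1.        ]] [[-0.94660908  0.1435505  -0.28865983  0.20049398]
 [-0.32204624 -0.38010554  0.86706747  1.21207857]
 [ 0.01474677  0.91373576  0.40604125  0.56226244]
 [ 0.          0.          0.          1.        ]] ['img', 'intrinsics', 'T', 'shot']
wand [(0.78, [309.9, 189.4, 328.1, 249.5])]
stand [(0.58, [296.3, 225.3, 341.8, 265.8])]
logger [(0.88, [337.5, 150.6, 385.6, 200.5])]
shutter [(0.52, [356.6, 161.3, 381.2, 178.3])]
bench_block [(0.96, [370.8, 211.1, 395.6, 232.7])]
ring_clamp [(0.72, [239.8, 218.1, 289.0, 241.2])]
rubber_block [(0.69, [233.3, 251.3, 268.7, 279.5]), (0.15, [359.3, 161.4, 378.4, 176.8])]
top [[385.47264929   0.         317.86012159]
 [  0.         385.47264929 196.41860587]
 [  0.           0.           1.        ]] [[-2.05409858e-02  9.98039444e-01 -5.91213680e-02  4.89080041e-01]
 [-9.99787937e-01 -2.05917239e-02 -2.49027920e-04  1.84366094e-01]
 [-1.46595058e-03  5.91037152e-02  9.98250771e-01  1.03353160e+00]
 [ 0.00000000e+00  0.00000000e+00  0.00000000e+00  1.00000000e+00]] ['img', 'intrinsics', 'T', 'shot']
wand [(0.66, [257.5, 193.8, 278.5, 210.4])]
stand [(0.64, [253.8, 181.5, 292.8, 227.7])]
logger [(0.63, [396.1, 154.5, 476.5, 231.9])]
shutter [(0.64, [422.3, 194.6, 447.4, 224.0])]
bench_block [(0.6, [334.4, 223.3, 366.6, 259.8]), (0.19, [256.5, 193.5, 283.5, 210.8])]
ring_clamp [(0.66, [273.2, 128.5, 311.1, 158.1]), (0.57, [213.3, 145.9, 239.2, 172.0]), (0.45, [410.4, 173.7, 481.1, 227.6])]
rubber_block [(0.64, [215.2, 146.2, 239.9, 173.9])]
0.8
```

View pics/side0.png

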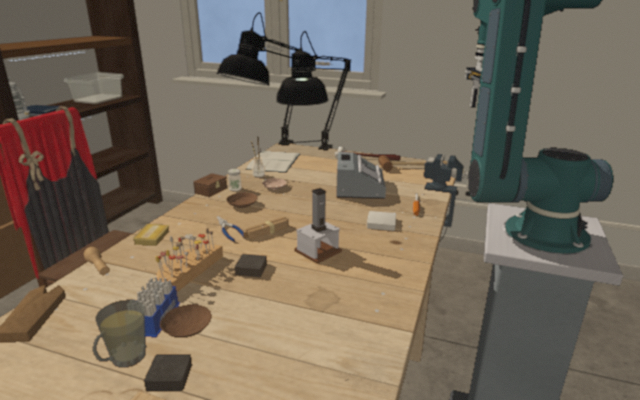

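View pics/top0.png

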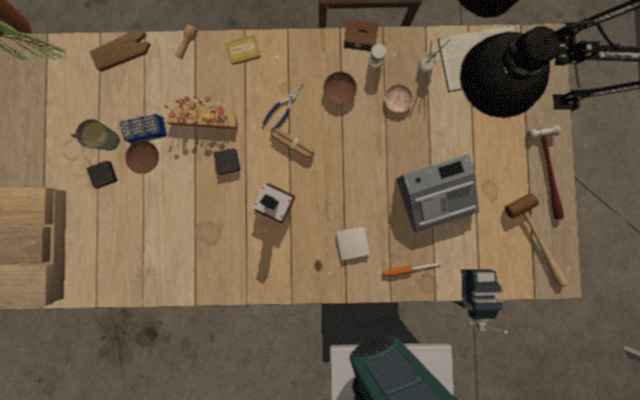

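Run:
```python
import cv2
a=cv2.imread("pics/top0.png")
cv2.imwrite("pics/t0_log.png",cv2.resize(a[140:245,385:490],None,fx=5.6,fy=5.6,interpolation=cv2.INTER_CUBIC))
cv2.imwrite("pics/t0_st.png",cv2.resize(a[165:245,240:310],None,fx=7,fy=7,interpolation=cv2.INTER_CUBIC))
a=cv2.imread("pics/side0.png")
cv2.imwrite("pics/s0.png",cv2.resize(a[140:280,285:405],None,fx=4.2,fy=4.2,interpolation=cv2.INTER_CUBIC))
```

```text
(no output)
```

View pics/t0_log.png

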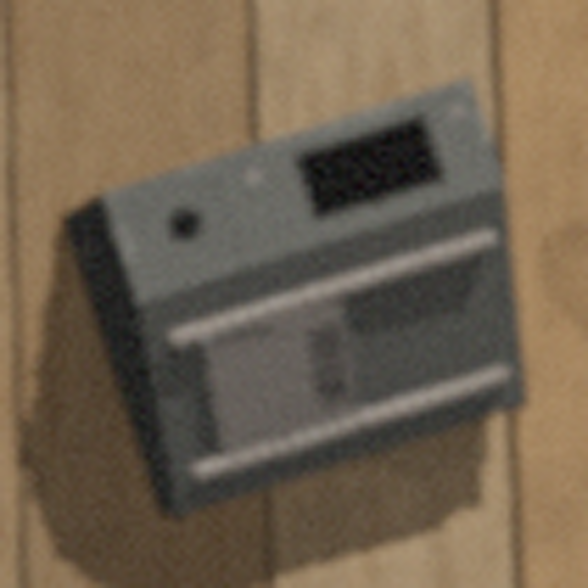

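View pics/t0_st.png

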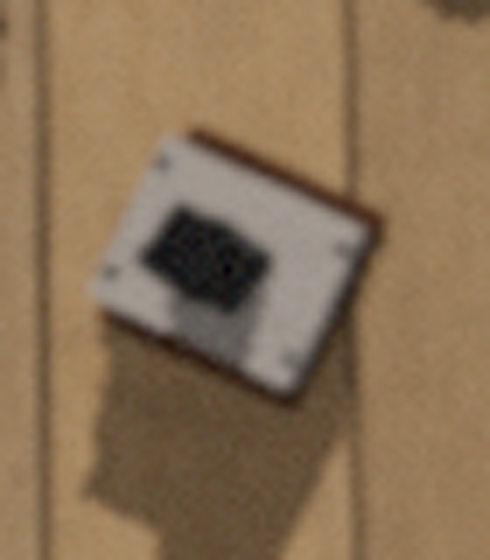

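View pics/s0.png

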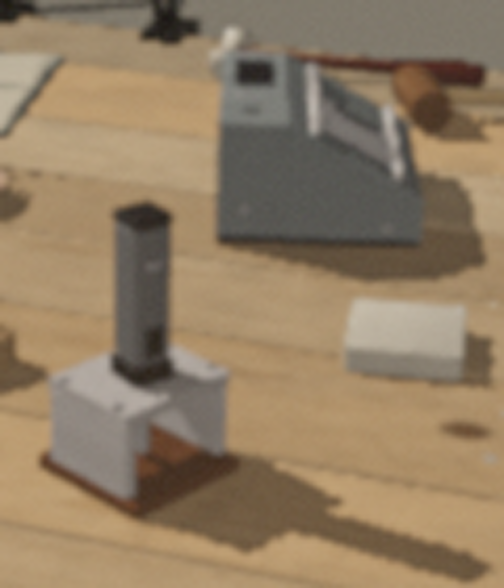

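```bash
cat > h.py <<'E'
import numpy as np,cv2
from scipy.optimize import least_squares
from scipy.spatial.transform import Rotation as R
CAM={}
CAM['side']=(np.array([[459.38913741,0,329.60842856],[0,459.38913741,202.48614111],[0,0,1]]),np.array([[-0.94660908,0.1435505,-0.28865983,0.20049398],[-0.32204624,-0.38010554,0.86706747,1.21207857],[0.01474677,0.91373576,0.40604125,0.56226244],[0,0,0,1]]))
CAM['top']=(np.array([[385.47264929,0,317.86012159],[0,385.47264929,196.41860587],[0,0,1]]),np.array([[-2.05409858e-02,9.98039444e-01,-5.91213680e-02,4.89080041e-01],[-9.99787937e-01,-2.05917239e-02,-2.49027920e-04,1.84366094e-01],[-1.46595058e-03,5.91037152e-02,9.98250771e-01,1.03353160],[0,0,0,1]]))
def proj(c,P):
    K,T=CAM[c];P=np.atleast_2d(P)
    q=(P-T[:3,3])@T[:3,:3]; q=q*[1,-1,-1]
    u=q@K.T; return u[:,:2]/u[:,2:]
def atz(c,uv,z):
    K,T=CAM[c]
    d=np.linalg.inv(K)@np.array([uv[0],uv[1],1.]); d=T[:3,:3]@(d*[1,-1,-1])
    o=T[:3,3]; return o+d*(z-o[2])/d[2]
def pose(p,P):
    P=np.atleast_2d(np.array(P,float)); c,s=np.cos(p[2]),np.sin(p[2])
    return np.c_[p[0]+c*P[:,0]-s*P[:,1],p[1]+s*P[:,0]+c*P[:,1],P[:,2]]
def up(x,y,s,ox,oy): return ((x+.5)/s-.5+ox,(y+.5)/s-.5+oy)
E
cat > fit.py <<'E'
from h import *
L=lambda x,y:up(x,y,5.6,385,140); S=lambda x,y:up(x,y,7,240,165); D=lambda x,y:up(x,y,4.2,285,140)
zl=.095
log=[('top',(75,85,95),L(105,195)),('top',(75,-85,95),L(470,80)),('top',(25,85,95),L(143,303)),('top',(25,-85,95),L(499,187)),
('side',(75,85,0),D(219,240)),('side',(-75,85,0),D(421,240)),('side',(75,85,95),D(220,122)),('side',(25,85,95),D(291,126)),('top',(-75,-85,39.6),L(524,402))]
std=[('top',a,S(*b)) for a,b in [((-32,40,62),(92,290)),((32,40,62),(178,138)),((32,-40,62),(372,228)),((-32,-40,62),(295,395))]]
# side plate corners: leftmost (back?), front, right
def fit(d,p0):
    f=lambda p:np.concatenate([(proj(c,pose(p,np.array(a)/1e3))[0]-b) for c,a,b in d])
    r=least_squares(f,p0,loss='soft_l1'); print(r.x.round(4),np.degrees(r.x[2]).round(1)); print(f(r.x).reshape(-1,2).round(1).tolist()); return r.x
pl=fit(log,[.5,-.15,.3])
print('hole world',atz('top',L(185,224),.095),'local',pose([0,0,-pl[2]],atz('top',L(185,224),.095)-[pl[0],pl[1],0]))
ps=fit(std,[.47,.29,-.4])
print('wand tail',atz('top',S(207,258),.163))
print('stand side proj',proj('side',pose(ps,[[.032*a,.04*b,.062] for a,b in [(1,1),(1,-1),(-1,-1),(-1,1)]])))
for n,a in [('top',1),('side',1)]:
    im=cv2.imread(f'pics/{n}0.png'); k=4; im=cv2.resize(im,None,fx=k,fy=k,interpolation=cv2.INTER_CUBIC)
    def ln(p,A,B,col):
        q=(proj(n,pose(p,np.array([A,B])/1e3))+.5)*k-.5
        cv2.line(im,*[tuple(int(round(v)) for v in x) for x in q],col,1,cv2.LINE_AA)
    prof=[(75,0),(75,95),(25,95),(-75,39.6),(-75,0)]
    for y in (85,-85):
        for i in range(5): a,b=prof[i],prof[(i+1)%5]; ln(pl,(a[0],y,a[1]),(b[0],y,b[1]),(0,0,255))
    for a in prof: ln(pl,(a[0],85,a[1]),(a[0],-85,a[1]),(0,255,0))
    for z,hx,hy in ((62,32,40),(0,42,42),(10,42,42)):
        c=[(hx,hy,z),(hx,-hy,z),(-hx,-hy,z),(-hx,hy,z)]
        for i in range(4): ln(ps,c[i],c[(i+1)%4],(0,0,255))
    ln(ps,(0,0,12),(0,0,163),(255,0,0))
    if n=='top': cv2.imwrite('pics/ovt.png',im[135*k:250*k,245*k:245*k+0+0+800][:, :800]); cv2.imwrite('pics/ovt2.png',im[140*k:245*k,385*k:490*k])
    else: cv2.imwrite('pics/ovs.png',im[140*k:280*k,285*k:405*k])
E
python3 fit.py
```

```text
[ 0.5458 -0.1283  0.3006] 17.2
[[-0.3, 0.8], [0.0, -0.4], [-0.3, 0.9], [1.7, -0.3], [-0.9, 1.6], [-0.2, 2.8], [-0.5, 0.6], [-0.7, 0.0], [1.7, 0.6]]
hole world [ 0.58083524 -0.06006104  0.095     ] local [[0.0536776  0.05475628 0.095     ]]
[ 0.5346  0.298  -0.481 ] -27.6
[[0.4, 0.4], [-0.4, -0.5], [0.2, 0.6], [-0.2, -0.5]]
wand tail [0.53156448 0.29494206 0.163     ]
stand side proj [[295.68622629 229.01139165]
 [320.5528632  219.09521206]
 [338.71051329 227.8600449 ]
 [313.72606273 238.60085257]]
```

View overlays.

View pics/ovs.png

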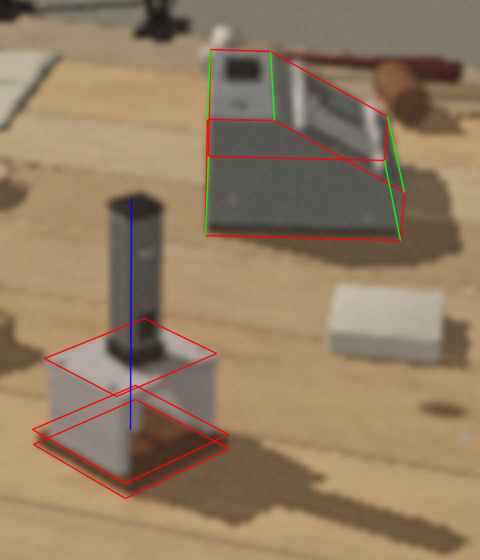

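View pics/ovt2.png

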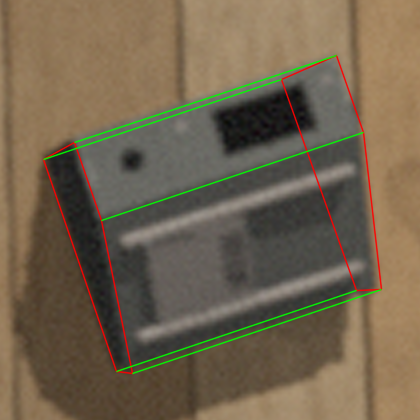

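View pics/ovt.png

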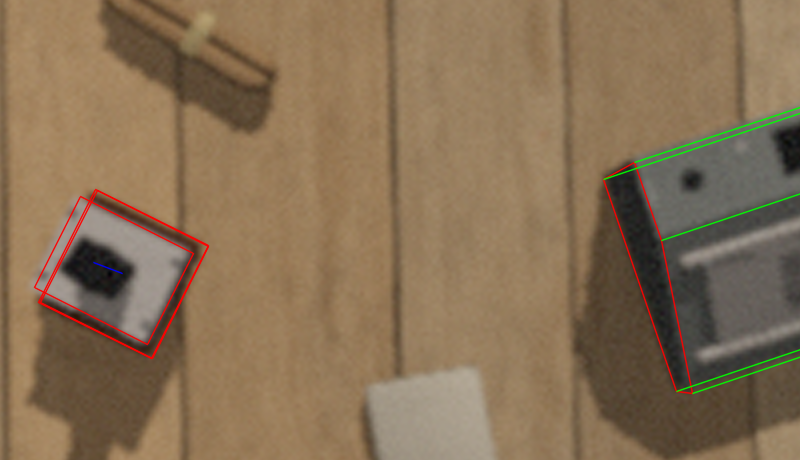

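```bash
cat >> h.py <<'E'
STAND=np.array([.5346,.2980,.062]); SY=-.481
HOLE=np.array([.5808,-.0601,.095]); LY=.3006
def down(yaw): return (R.from_euler('z',yaw)*R.from_euler('x',np.pi)).as_quat()
def along(n,xdir):
    z=-np.array(n)/np.linalg.norm(n); x=np.array(xdir)-np.dot(xdir,z)*z; x/=np.linalg.norm(x)
    return R.from_matrix(np.c_[x,np.cross(z,x),z]).as_quat()
G=.075; OFF=.180+G   # wand origin to TCP
E
python3 - <<'E'
from h import *
from cell import bot
S=lambda x,y:up(x,y,7,240,165)
def show(n,q): print(n,None if q is None else np.round(q,2))
for y in (SY,SY+np.pi/2,SY-np.pi/2):
    show(('stand',round(y,2)),bot.ik(STAND+[0,0,OFF],down(y))); show('above',bot.ik(STAND+[0,0,OFF+.1],down(y)))
for y in (.0,.29,.6): show(('hole',y),bot.ik(HOLE+[0,0,OFF+.06],down(y)))
n=np.array([-np.sin(np.radians(29))*np.cos(LY),-np.sin(np.radians(29))*np.sin(LY),np.cos(np.radians(29))])
w=pose([.5458,-.1283,LY],[-.025,.03,.0673])[0]; print(w,n)
for a in (0,.3,.6,-.5,1.2):
    show(('read',a),bot.ik(w+n*(.09+OFF),along(n,[np.cos(a),np.sin(a),0]))); 
for d in (-.5,-.7,-.3,-.48):
    c=pose([*STAND[:2],d],[[.014*i,.014*j,.062] for i,j in((1,1),(1,-1),(-1,-1),(-1,1))]); c2=pose([*STAND[:2],d],[[.0125*i,.0125*j,.163] for i,j in((1,1),(1,-1),(-1,-1),(-1,1))])
    print(d,((proj('side',c)-[285,140]+.5)*4.2).round().tolist(),((proj('top',c2)-[240,165]+.5)*7).round().tolist())
E
```

```text
('stand', -0.48) [ 0.42  0.26  1.35 -0.    1.53  2.47]
above [ 0.42  0.22  1.19 -0.    1.73  2.47]
('stand', 1.09) [ 0.42  0.26  1.35 -0.    1.53  0.9 ]
above [ 0.42  0.22  1.19 -0.    1.73  0.9 ]
('stand', -2.05) [ 0.42  0.26  1.35  0.    1.53 -2.24]
above [ 0.42  0.22  1.19  0.    1.73 -2.24]
('hole', 0.0) [-0.2   0.16  1.28 -0.    1.7   1.37]
('hole', 0.29) [-0.2   0.16  1.28 -0.    1.7   1.08]
('hole', 0.6) [-0.2   0.16  1.28 -0.    1.7   0.77]
[ 0.51303822 -0.10704756  0.0673    ] [-0.46307027 -0.14354891  0.87461971]
('read', 0) [-0.73 -0.4   1.9   0.44  1.39  0.85]
('read', 0.3) [-0.73 -0.4   1.9   0.44  1.39  0.51]
('read', 0.6) [-0.73 -0.4   1.9   0.44  1.39  0.17]
('read', -0.5) [-0.73 -0.4   1.9   0.44  1.39  1.38]
('read', 1.2) [-0.73 -0.4   1.9   0.44  1.39 -0.45]
-0.5 [[103.0, 372.0], [140.0, 358.0], [173.0, 375.0], [135.0, 390.0]] [[182.0, 197.0], [250.0, 233.0], [214.0, 301.0], [146.0, 266.0]]
-0.7 [[104.0, 369.0], [147.0, 358.0], [172.0, 378.0], [128.0, 389.0]] [[193.0, 195.0], [252.0, 244.0], [203.0, 304.0], [143.0, 255.0]]
-0.3 [[103.0, 376.0], [133.0, 358.0], [172.0, 371.0], [142.0, 390.0]] [[172.0, 202.0], [246.0, 223.0], [224.0, 297.0], [150.0, 276.0]]
-0.48 [[103.0, 373.0], [139.0, 358.0], [173.0, 374.0], [136.0, 390.0]] [[181.0, 198.0], [250.0, 232.0], [215.0, 301.0], [146.0, 267.0]]
```

Run:
```python
from h import *
from cell import bot
q=down(SY+np.pi/2)
bot.reach(STAND+[0,0,OFF+.12],q)
p=bot.get_image('top');cv2.imwrite('pics/top1.png',p['img'])
print(bot.get_tcp_pos())
bot.move_straight(STAND+[0,0,OFF],feed=.12)
f0=bot.get_wrist_force()
p=bot.get_image('side');cv2.imwrite('pics/side1.png',p['img'][140:290,260:420])
bot.set_gripper(0.0)
print(bot.get_gripper_width(),bot.get_tcp_pos(),f0,bot.get_wrist_force(),bot.get_t())
p=bot.get_image('side');cv2.imwrite('pics/side2.png',cv2.resize(p['img'][140:290,260:420],None,fx=4,fy=4,interpolation=cv2.INTER_CUBIC))
```

```text
[0.5349971  0.29724633 0.43695212]
0.02641908898853815 [0.53453656 0.29802523 0.31685933] [ 0.02811494 -0.17352048 -0.12627384] [-0.43256934  0.14396621  0.20503679] 6.1167
```

View pics/side2.png

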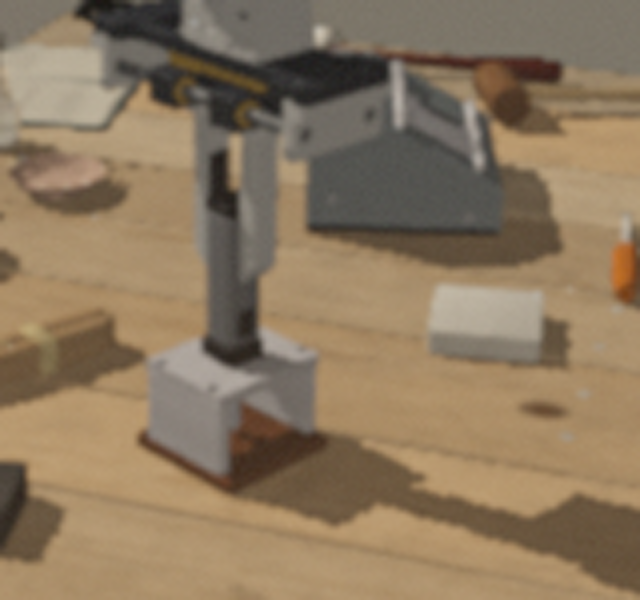

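Run:
```python
from h import *
from cell import bot
bot.move_straight(STAND+[0,0,OFF+.09],feed=.12)
print(bot.get_gripper_width(), bot.get_wrist_force())
bot.reach(HOLE+[0,0,OFF+.05+.06],down(.29))
bot.move_straight(HOLE+[0,0,OFF+.05+.015],feed=.1)
print(bot.get_tcp_pos(),bot.get_ee_rot(),bot.get_gripper_width(), bot.get_wrist_force(),bot.get_t())
for n in('side','top'):
    p=bot.get_image(n);cv2.imwrite(f'pics/{n}3f.png',p['img']);
    u,v=proj(n,HOLE)[0]; u=int(u);v=int(v); print(u,v,proj(n,[HOLE,HOLE+[0,0,.015],HOLE+[0,0,.065]]))
    cv2.imwrite(f'pics/{n}3.png',cv2.resize(p['img'][v-50:v+40,u-50:u+50],None,fx=6,fy=6,interpolation=cv2.INTER_CUBIC))
```

```text
0.026557610235109642 [-0.14014672 -0.17550666 -1.32045459]
[ 0.58088616 -0.05973125  0.41511437] [ 9.89461763e-01  1.44794401e-01  4.11905393e-05 -1.29573671e-06] 0.025996097469082716 [-0.50605187 -0.39525453 -0.74852156] 9.0333
343 166 [[343.62967217 166.06414298]
 [343.76359139 161.39652697]
 [344.21854991 145.53941818]]
417 179 [[417.64145205 179.60330913]
 [419.24358843 178.96322998]
 [424.97900088 176.6718408 ]]
```

View pics/side3.png

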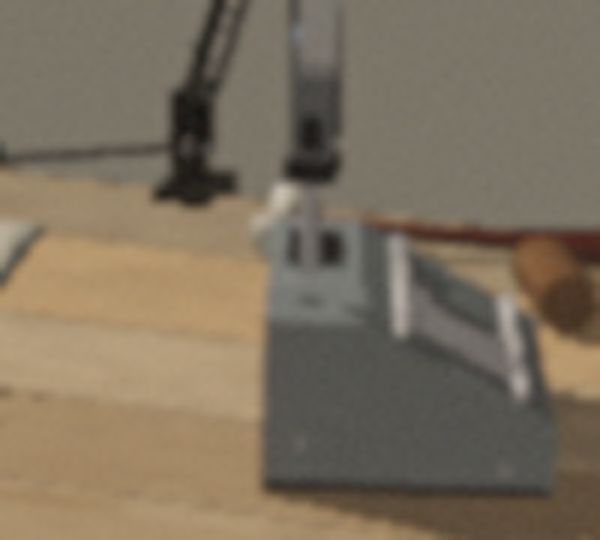

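View pics/top3.png

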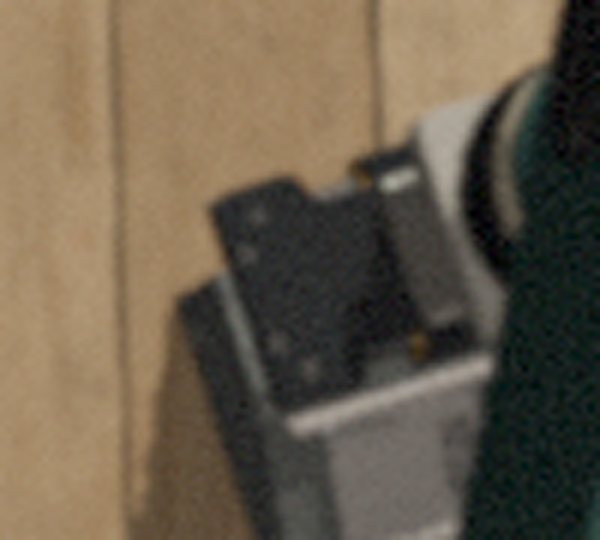

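Run:
```python
from h import *
from cell import bot
hit=bot.move_straight(HOLE+[0,0,OFF+.05-.006],feed=.03,guard=2.0)
tip=bot.get_tcp_pos()-np.array([0,0,OFF+.05])-HOLE
print(hit,tip,bot.get_wrist_force(),bot.get_t())
p=bot.get_image('side');cv2.imwrite('pics/side4.png',cv2.resize(p['img'][116:206,293:393],None,fx=6,fy=6,interpolation=cv2.INTER_CUBIC))
```

```text
False [-1.26632886e-05 -3.85117469e-05 -5.91648707e-03] [-0.41001123 -0.14267893 -1.53708987] 9.9833
```

View pics/side4.png

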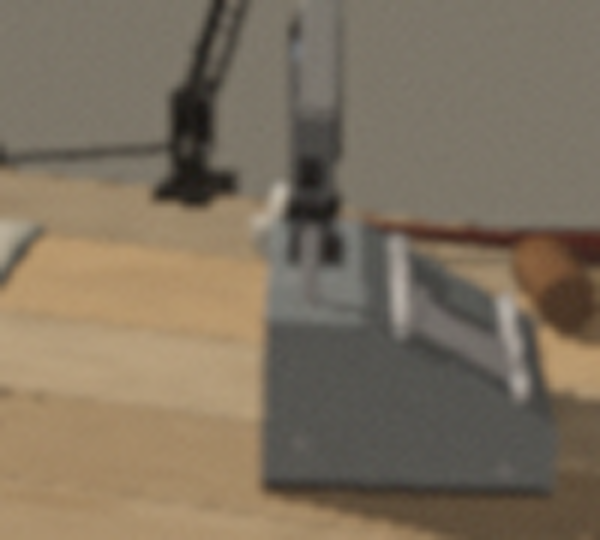

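Run:
```python
from h import *
from cell import bot
z=-.006
f0=bot.get_wrist_force()
while z>-.0305:
    z-=.001
    bot.move_straight(HOLE+[0,0,OFF+.05+z],feed=.02,guard=9)
    f=bot.get_wrist_force()-f0
    print(round(z*1e3,1),((bot.get_tcp_pos()-HOLE)[2]-OFF-.05).round(4),f.round(2))
    if f[2]>6.5: break
    if z<-.014 and f[2]>2.5 or round(z*1e3)%4==0:
        p=bot.get_image('side')['img'][165:185,355:385]; cv2.imwrite(f'pics/sh{int(round(-z*1e3))}.png',p)
print(bot.get_t())
p=bot.get_image('side');cv2.imwrite('pics/side5.png',cv2.resize(p['img'][116:206,293:393],None,fx=6,fy=6,interpolation=cv2.INTER_CUBIC))
```

```text
-7.0 -0.0069 [0.49 0.48 0.88]
-8.0 -0.0081 [1.48 0.02 0.59]
-9.0 -0.0091 [ 0.98 -0.35  0.25]
-10.0 -0.0101 [ 0.27  0.07 -0.08]
-11.0 -0.0111 [ 0.72 -0.   -0.24]
-12.0 -0.0114 [0.55 0.25 2.97]
-13.0 -0.0123 [ 0.02 -0.22  5.51]
-14.0 -0.0137 [0.97 1.29 6.  ]
-15.0 -0.0149 [ 0.81 -0.02  4.92]
-16.0 -0.016 [1.99 1.29 6.1 ]
-17.0 -0.017 [ 2.17 -0.28  6.33]
-18.0 -0.0184 [ 1.62 -0.11  5.12]
-19.0 -0.0191 [1.33 0.56 5.78]
-20.0 -0.0199 [0.92 0.21 5.28]
-21.0 -0.0209 [ 1.35 -0.52  6.1 ]
-22.0 -0.0217 [ 0.94 -0.42  6.74]
14.5333
```

View pics/side5.png

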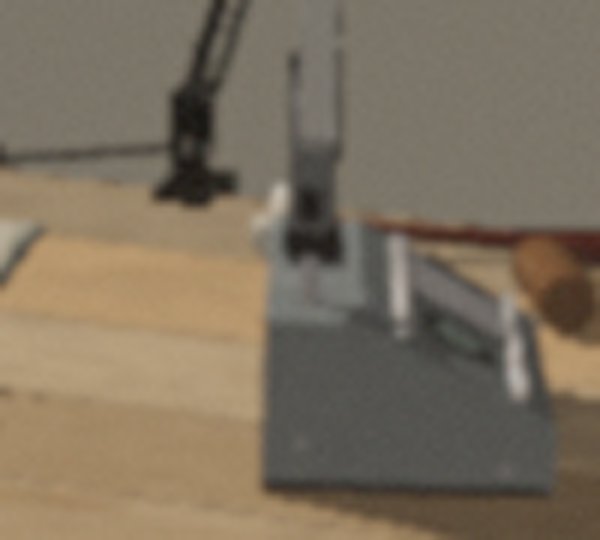

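Run:
```python
from h import *
from cell import bot
bot.move_straight(HOLE+[0,0,OFF+.05+.06],feed=.1)
bot.reach([.42,.17,.44],down(.29))
for n in('side','top'):
    p=bot.get_image(n);cv2.imwrite(f'pics/{n}6f.png',p['img'])
    for l in ('shutter','window'):
        try: print(n,l,[(round(x["score"],2),x["extent"]) for x in bot.regions_of(p,l)[:2]])
        except Exception as e: print(repr(e))
    w=(285,50,405,210) if n=='side' else (385,140,490,245)
    cv2.imwrite(f'pics/{n}6.png',cv2.resize(p['img'][w[1]:w[3],w[0]:w[2]],None,fx=5.6 if n=='top' else 3.7,fy=5.6 if n=='top' else 3.7,interpolation=cv2.INTER_CUBIC))
print(bot.get_t(),bot.get_gripper_width(),bot.get_tcp_pos())
```

```text
side shutter [(0.55, [357.6, 158.5, 373.9, 166.8])]
side window [(0.62, [353.2, 154.3, 385.1, 189.6])]
top shutter [(0.67, [447.3, 187.3, 473.8, 215.7])]
top window [(0.56, [410.3, 173.4, 477.6, 229.0])]
16.9417 0.026298175059790183 [0.42065719 0.16942671 0.4398582 ]
```

View pics/side6.png

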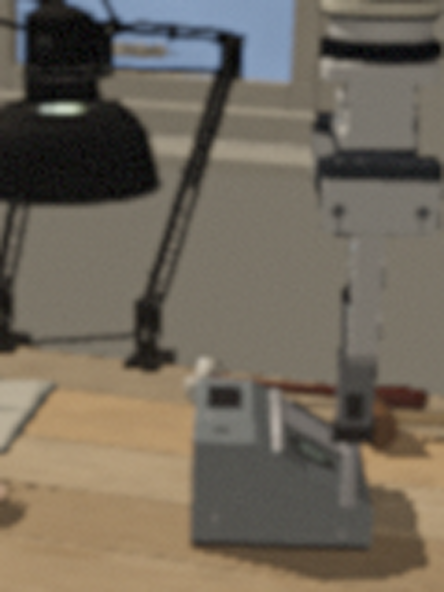

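View pics/top6.png

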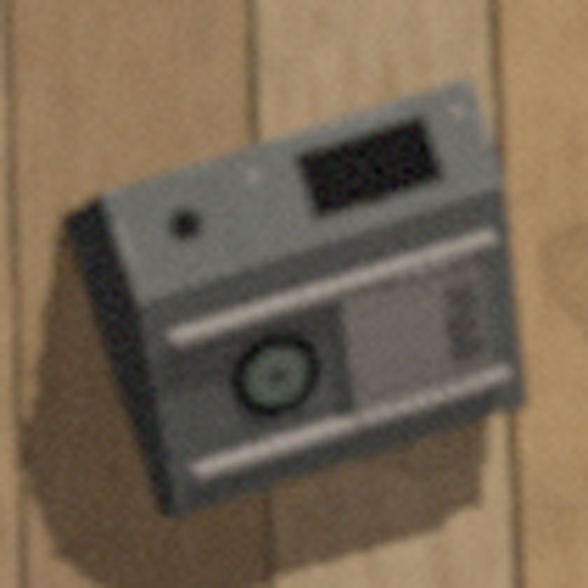

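```bash
cat >> h.py <<'E'
W=None
NW=np.array([-np.sin(np.radians(29))*np.cos(LY),-np.sin(np.radians(29))*np.sin(LY),np.cos(np.radians(29))])
E
python3 - <<'E'
from h import *
from cell import bot
uv=up(277,376,5.6,385,140); z=.067
LP=np.array([.5458,-.1283])
for _ in range(20):
    w=atz('top',uv,z); l=pose([0,0,-LY],w-[*LP,0])[0]; z=.095-(25e-3-l[0])*np.tan(np.radians(29))
print('window',w,'local',l,'side',proj('side',w))
open('h.py','a').write(f"W=np.array({w.tolist()})\n")
h=.0
for a in (.3,):
    for d in (.15,.09):
        print(bot.ik(w+NW*(d+OFF),along(NW,[np.cos(a),np.sin(a),0])))
bot.reach(w+NW*(.16+OFF),along(NW,[np.cos(.3),np.sin(.3),0]))
bot.move_straight(w+NW*(.09+OFF),feed=.06)
print(bot.get_tcp_pos()-(w+NW*(.09+OFF)),bot.get_t())
p=bot.get_image('side');cv2.imwrite('pics/side7.png',cv2.resize(p['img'][86:206,293:413],None,fx=5,fy=5,interpolation=cv2.INTER_CUBIC))
print(proj('side',[w,w+.04*NW,w+.09*NW]))
E
```

```text
window [ 0.51438986 -0.10569479  0.0682222 ] local [-0.02330842  0.0308919   0.0682222 ] side [[368.04392518 172.19872582]]
[-0.80554006 -0.4571183   1.8302905   0.44868168  1.52948552  0.50122578]
[-0.72617134 -0.40194576  1.89860054  0.43580657  1.38426234  0.51962683]
[ 6.40223300e-06 -1.23646271e-04  5.09613010e-04] 19.4417
[[368.04392518 172.19872582]
 [374.87964842 161.69464495]
 [383.62428589 148.25724031]]
```

View pics/side7.png

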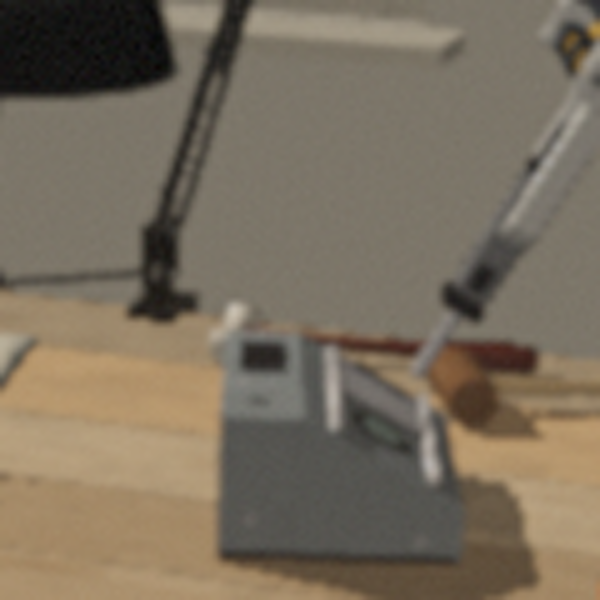

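Run:
```python
from h import *
from cell import bot
bot.sleep(2.6)
bot.move_straight(W+NW*(.17+OFF),feed=.12)
bot.reach(STAND+[0,0,OFF+.12],down(SY+np.pi/2))
bot.move_straight(STAND+[0,0,OFF+.065],feed=.1)
print(bot.get_t(),bot.get_tcp_pos())
p=bot.get_image('side');cv2.imwrite('pics/side8.png',cv2.resize(p['img'][140:290,260:420],None,fx=4,fy=4,interpolation=cv2.INTER_CUBIC))
```

```text
25.2917 [0.53477057 0.29776832 0.38256155]
```

View pics/side8.png

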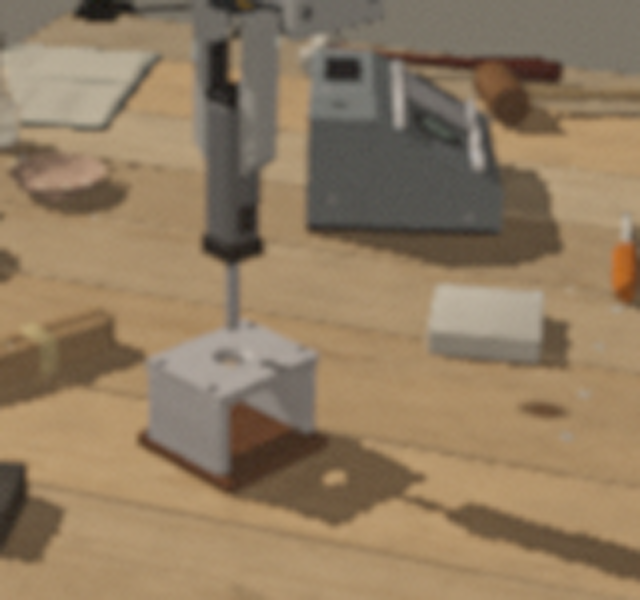

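Run:
```python
from h import *
from cell import bot
print(bot.move_straight(STAND+[0,0,OFF+.006],feed=.06,guard=5), bot.get_tcp_pos()[2]-OFF-.062)
print(bot.move_straight(STAND+[0,0,OFF-.004],feed=.015,guard=3), bot.get_tcp_pos()[2]-OFF-.062,bot.get_wrist_force(),bot.get_t())
p=bot.get_image('side');cv2.imwrite('pics/side9.png',cv2.resize(p['img'][140:290,260:420],None,fx=4,fy=4,interpolation=cv2.INTER_CUBIC))
```

```text
False 0.006691336679689963
True -0.0003625233984000942 [-0.05566321  0.12184946  5.10922226] 26.9583
```

View pics/side9.png

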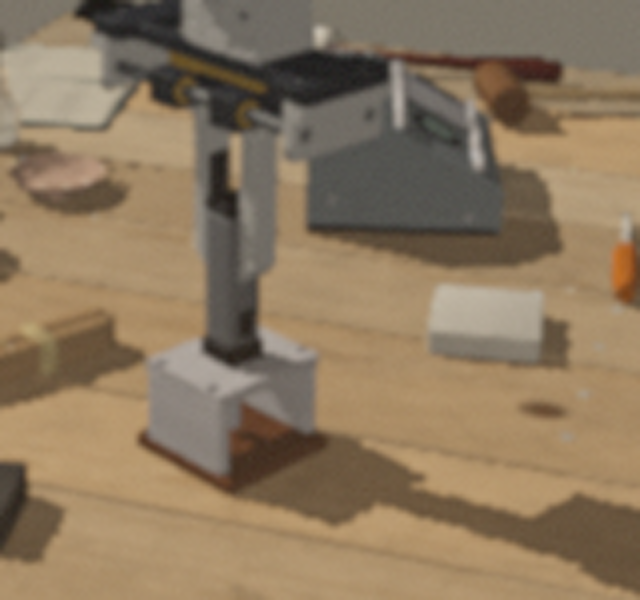

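Seated with the shoulder on the plate (contact at −0.4 mm). Release and retreat.

Run:
```python
from h import *
from cell import bot
bot.set_gripper(.09); bot.sleep(.3)
t=np.array(bot.get_tcp_pos())
bot.move_straight([t[0],t[1],t[2]+.15],feed=.12)
bot.sleep(.5)
print(bot.get_gripper_width(),bot.get_t(),bot.get_wrist_force())
p=bot.get_image('side');cv2.imwrite('pics/side10.png',cv2.resize(p['img'][140:290,260:420],None,fx=4,fy=4,interpolation=cv2.INTER_CUBIC))
p=bot.get_image('top');cv2.imwrite('pics/top10.png',p['img'])
```

```text
0.08992449435509343 30.2833 [ 0.4315989   0.48712235 -0.1387433 ]
```

View pics/side10.png

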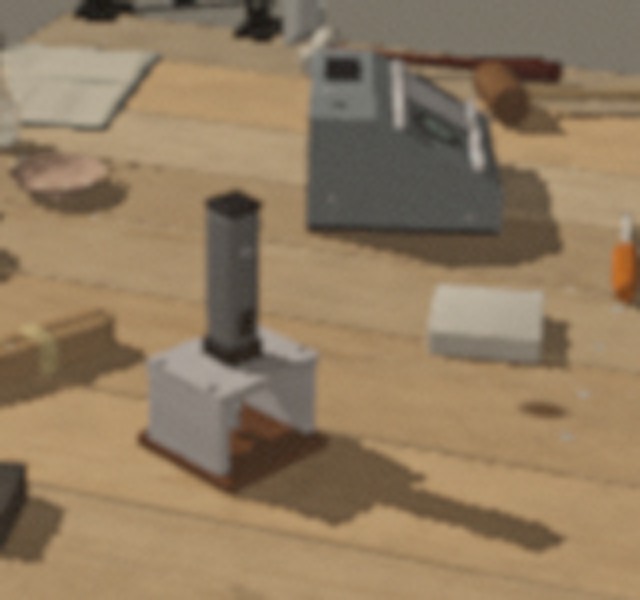

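View pics/top10.png

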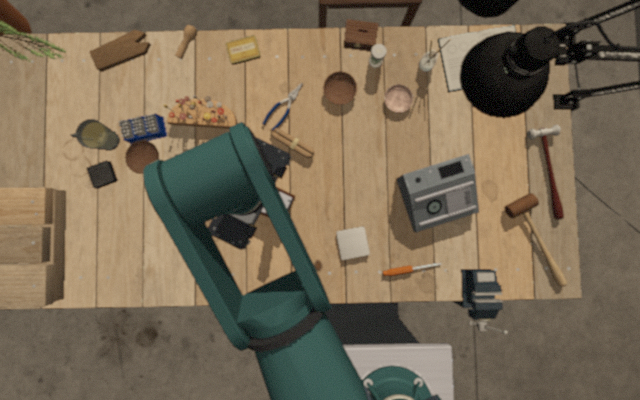

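The wand stands upright at (232, 275) in the side crop. The window is uncovered at (433, 207) in the top image, and the steel block and ring clamp are where they were.

Run:
```python
from cell import bot
bot.close_job()
```

```text
the job is handed in; nothing more can be done
```

The logger was read out and the job handed in at about 30 s of the 54 s allowed. `close_job()` reports no verdict, so I have only my own checks to go on.

- **Catch:** I pushed the nose down the access hole. It met the catch about 11 mm deep, and I stopped at 22 mm with about 6–7 N on the wrist, far below 30 N. The pictures then showed the shutter open and the window uncovered.
- **Reading:** I held the nose 40 mm off the window along its normal for 2.6 s. In the side view the nose's axis met the window to within about 2 mm. I did not read the wrist force during the hold, so "off the logger" rests on the picture and the 40 mm gap.
- **Return:** The wand went back in its stand, with contact within 0.4 mm of the expected height. I released it and raised the gripper 150 mm. The last pictures show the wand upright and seated, with the shutter open.
- **Bystanders:** The steel block and ring clamp look unmoved. The arm hid the rubber block in the last top view and it is only partly in the side crop, but nothing went near it.

**Disagreement:** The side camera read about 1 pixel (roughly 2–3 mm) to one side of the top camera for everything. I used the top camera for position, since it agreed with the arm, and the side camera only for relative checks.

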